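Clear a refill cassette jammed across a gravity chute and box it

TASK

A refill cassette has slewed round and jammed across the mouth of the gravity dispenser's narrow chute, both its ends under the hold-down flanges. Push it back up the slope until it lies level on the loading shelf at the top, then lift it out and set it down gently, without dropping it, flat in the free space of the stock box beside the two spare cassettes, so that nothing stands above the rim. Leave the other things on the bench where they are.

Things in the scene. Friction and masses are not known exactly. Their poses are not given: they have to be found in the camera images.
- dispenser: Gravity dispenser of smooth bare aluminium sheet, 340 x 158 mm, fixed to the bench. Origin: centre of its underside; x points up the chute (outlet to loading shelf), z up; symmetric about y = 0. A floor sloping at 20 degrees climbs from the outlet along +x (narrow chute, then wide hopper) to a level loading shelf. A cassette let go on the slope slides back down; on the shelf it stays.
- shelf_edge (a point): Middle of the bend where slope and level shelf meet, on the floor, 90 mm above the bench; axes as the dispenser's. The level shelf runs from here 146 mm along +x, 152 mm wide inside, side walls 34 mm high, rear lip 15 mm high. The slope falls from here towards -x at 20 degrees. The first 100 mm down it are the hopper, 152 mm wide inside with side walls 42 mm high (square to the floor).
- chute_mouth (a point): Middle of the chute's mouth, on the sloping floor 100 mm down the slope from shelf_edge; axes as the dispenser's (level). Here shoulders narrow the hopper to the open-topped chute: 71 mm wide inside, sides 30 mm high, running 97 mm further down to an end stop 18 mm high.
- slot_mid (a point): Middle of the open finger slot between the two hold-down flanges, on the sloping floor 70 mm down from shelf_edge; axes as the dispenser's (level). Flanges lie along both hopper sides from 35 to 105 mm down the slope; underside 42 mm, turned-up inner edges up to 51 mm above the floor, square to it. The slot between them, along the middle, is 72 mm wide, open upwards and at both ends.
- cassette_mid (a point): Centre of the jammed cassette: hard plastic box 48 x 110 x 34 mm (own x, y, z), blue, white lid (own +z) with five round wells in a row, 80 to 150 g. It starts flat on the slope, length across the chute, own x up the slope, resting against the shoulders, centre about 75 mm down from shelf_edge, both ends under the flanges, up to 15 mm off the middle, hardly skewed.
- stock_box: Open grey plastic box 230 x 158 x 50 mm, fixed. Origin: centre of its underside; x along the length. Walls 5 mm with a lip outside, inner floor at z = 5 mm, inside 212 (x) x 140 (y) mm, rim at z = 50 mm. The two spare cassettes lie across it in its +x half.
- box_free (a point): Centre, on the inner floor of the stock box, of the free space for the cassette: 112 mm along the box's x (from its -x wall to the first spare) and 140 mm along its y. Axes as the box's. The cassette goes in with its length along the box's y.
- spare_a_mid (a point): Centre of a spare cassette (same as the jammed one) lying flat in the stock box, next to the free space.
- spare_b_mid (a point): Centre of the other spare cassette, flat against the +x end of the stock box.
- kidney_dish: Stainless kidney dish, 240 x 105 x 42 mm, standing at the right with a bamboo spatula in it. Origin: centre of its underside.
- thermometer: White ear thermometer, 145 mm long, 34 mm high, lying on the bench at the left. Origin: underside, near its middle.
- pill_jar: Amber glass pill jar with white cap, 66 mm across, 106 mm high, at the left. Origin: centre of its underside.
- cover_dispenser: White probe cover dispenser with a blue spring flap, 75 x 95 x 115 mm, at the right. Origin: centre of its underside.
- gel_bottle: Clear bottle with blue cap, 68 mm across, 160 mm high, at the left. Origin: centre of its underside.

How it is judged:
By the outcome, as a careful person would: the job done as asked, in the order asked, and still so for the second after the job is handed in, with the robot touching nothing.
It also fails if it takes over 61 s, if anything falls off the work surface, if the arm or the gripper's body presses on something with over 40 N, if the wrist force passes 120 N, or if a joint passes its speed limit or range.

ROBOT

A 6-joint arm with a two-finger parallel gripper is mounted at the origin on the work surface. World frame = base frame: x ahead of the robot, y to its left, z up, the work surface at z = 0. Lengths are in m, angles in rad, forces in N, time in s.
With the tool pointing down it reaches from about 0.35 to 0.85 m from the base axis. Payload 8.1 kg.
Tool frame: the origin (TCP) lies midway between the tips of the shut fingers; the grasp point (between the pads) lies 19 mm behind it (robot.grip_depth is the distance from the TCP to the grasp point, in m); y points along the fingers, z is the direction in which the jaws open and shut, and the axes are right-handed (so a half turn about y gives the same grasp; the last joint's range is limited). The gripper opens to 85 mm and grips with 20 to 120 N. Pads are 22 mm wide; open, the fingers measure 114 mm over their backs; the gripper's body (76 mm by 85 mm) begins 54 mm behind the grasp point. The pads swing forward as they close: fully open they stand 13 mm farther back than shut.
Start: joints at [1.168, 0.13, 1.488, -0, 1.523, -0.085], TCP at [0.187, 0.57, 0.231] pointing down, gripper open.
Joint ranges: [-2.96, 2.96], [-0.89, 2.26], [0.02, 2.5], [-1.34, 4.48], [0, 2.73], [-2.66, 2.66]. Speed limits (rad/s): [2.39, 2.39, 2.79, 3.14, 3.14, 3.14].

INTERFACE

Orientations are given as a unit quaternion [x, y, z, w].
In Python, from station import robot gives the robot as it stands. The module is installed in compiled form; this text tells all that it offers.
- The arm moves only by the tool play_rows, never from a script. Its arguments are lists of equal length, an entry for each row: "dp": the shift along the tool's x, y, z in mm, a list of three; "rot": the turn, a rotation vector about the tool's x, y, z in degrees, a list of three; "gripper": the opening, from -1 (shut) to 1 (fully open). A call has 1 to 8 rows; each row shifts and turns the commanded pose from where the row before left it, along the tool's axes as they then stand; what a row does not reach is not made up. A row lasts 1/10 s, in which the tool goes at most 50 mm and 8.59 degrees, less where a joint would pass 70% of its speed; a pose out of reach is approached as far as the arm can. A call is refused whole if a number of a shift passes 50 or a number of a turn 8.59, either way. A call with a gripper value outside its range is refused whole. The fingers move at their own pace and stop on an object; the grip force is fixed at half the most. Time passes only in rows, so rows that do not move let the fingers close. It gives the time, the measured TCP pose, the force and the opening at its end, in the units of the state.
- robot.sense(): the state, without advancing time (a new reading comes with each control period).
- robot.get_image(name): name is "scene" or "top" or "wrist"; returns the picture (480x640x3 uint8, blue, green, red); there is no depth.
- robot.camera_model(name): a dict with "camera_matrix" (3x3 intrinsics, pixels), "xyz" and "rotation" of the camera in the world. Camera axes: x right, y down, z forward; pixel columns grow to the right and rows downward; lengths in m; the calibration is good to about 2 mm. A picture is of the moment at which its call begins: read the wrist's pose just before it. camera_model takes no time and is no camera call; for the wrist camera it gives the pose at the moment of the call.
- robot.job_done(): hands the job in, once; it reports no verdict.
Trained networks look in the newest picture that a camera, given by its name, has taken for a name from the list of things; names that differ only in an ending like _2 or _b are one class to them, and where a whole thing is asked for, a point or a joint stands for the part that bears it (a point fixed in the world has none). Each returns a list of dicts, best first, with "p" (0 to 1); they miss things now and then, are a little off and sometimes report something else, mostly with a low value. They report only what shows in the picture. A call takes as long as a camera call.
- robot.look_for(query, camera): "at" ([x, y, z] in m, in the coordinates of the camera as it stood for that picture, good to about 4 mm: the middle of the surface that is visible of it).
- robot.trace(query, camera): "region" (480x640 bool, what is visible of it).
The state is a dict: "time": time; "q": joint angles; "joint_vel": joint speeds; "joint_torque": joint torques, N m; "tcp_pos": TCP position; "ee_rot": TCP orientation; "wrist_force": force on the tool from outside, world axes, zero at the start; "wrist_torque": the same for the moment, N m; "gripper_width": opening from 0.0 (shut) to 1.0 (fully open).
Only numpy, scipy, OpenCV 4.12 (cv2) and the standard library are available. Lean on these libraries where they do the work, as an engineer would, in place of code of your own. Each camera call takes 0.05 s, during which the arm holds its last target.

## Working session

There is one attempt and no reset: what is moved stays moved. The work goes in short steps, Python scripts to look and compute and a tool call to move; the robot and the scene stay as the last step left them, time stands still between calls to the robot, and variables do not carry over. Pictures are saved under pics/ and viewed, and the job is handed in when it is done.

Besides the shell and the picture viewer there is one more tool, called after "Request:" by a JSON object that holds its "fn" and its "kwargs", one argument or row to a line. play_rows: Moves the arm, as the interface text tells. Its arguments: {"type":"object","properties":{"dp":{"type":"array"},"rot":{"type":"array"},"gripper":{"type":"array"}},"required":["dp","rot","gripper"]}

```bash
mkdir -p pics
cat > h.py <<'E'
import numpy as np, cv2
from scipy.spatial.transform import Rotation as R
from station import robot
def w(cam,p):
    m=robot.camera_model(cam); return np.array(m["rotation"])@np.array(p)+np.array(m["xyz"])
def st():
    s=robot.sense(); print("t",round(s["time"],2),"tcp",np.round(s["tcp_pos"],4),"rot",np.round(s["ee_rot"],4),"F",np.round(s["wrist_force"],1),"g",round(s["gripper_width"],3)); return s
E
python3 - <<'E'
from h import *
s=st(); print(R.from_quat(s["ee_rot"]).as_matrix().round(3))
for c in ["scene","top"]:
    im=robot.get_image(c); cv2.imwrite(f"pics/{c}0.png",im)
    m=robot.camera_model(c); print(c,np.round(m["xyz"],3),np.round(m["rotation"],3).tolist(),np.round(m["camera_matrix"],1).tolist())
for q in ["dispenser","shelf_edge","chute_mouth","slot_mid","cassette_mid","stock_box","box_free","spare_a_mid"]:
    for d in robot.look_for(q,"top")[:3]: print(q,round(d["p"],2),w("top",d["at"]).round(4))
E
```

```text
t 0.0 tcp [0.1872 0.5694 0.2302] rot [ 0.6989 -0.112   0.1117 -0.6975] F [-0.1  0.8  0.7] g 0.999
[[ 0.95  -0.001  0.312]
 [-0.312 -0.002  0.95 ]
 [-0.    -1.    -0.002]]
scene [1.765e+00 1.000e-03 1.168e+00] [0.655, 0.628, -0.29, -0.304] [[621.8, 0.0, 322.2], [0.0, 621.8, 230.1], [0.0, 0.0, 1.0]]
top [0.222 0.07  2.073] [0.71, -0.701, 0.048, -0.044] [[614.8, 0.0, 327.6], [0.0, 614.8, 241.8], [0.0, 0.0, 1.0]]Traceback (most recent call last):
  File "<stdin>", line 7, in <module>
  File "h.py", line 5, in w
    m=robot.camera_model(cam); return np.array(m["rotation"])@np.array(p)+np.array(m["xyz"])
                                      ~~~~~~~~~~~~~~~~~~~~~~~^~~~~~~~~~~~
ValueError: matmul: Input operand 1 has a mismatch in its core dimension 0, with gufunc signature (n?,k),(k,m?)->(n?,m?) (size 3 is different from 4)
```

```bash
sed -i 's/np.array(m\["rotation"\])@np.array(p)/R.from_quat(m["rotation"]).apply(p)/' h.py
python3 - <<'E'
from h import *
for q in ["dispenser","shelf_edge","chute_mouth","slot_mid","cassette_mid","stock_box","box_free","spare_a_mid"]:
    for d in robot.look_for(q,"top")[:3]: print(q,round(d["p"],2),w("top",d["at"]).round(4))
print(robot.sense()["time"])
E
```

```text
dispenser 0.85 [ 0.5739 -0.1985  0.0874]
shelf_edge 0.81 [ 0.5743 -0.2027  0.0907]
shelf_edge 0.64 [ 0.3961 -0.4814  0.0013]
chute_mouth 0.74 [ 0.5736 -0.1998  0.0898]
slot_mid 0.79 [ 0.5743 -0.1994  0.0895]
cassette_mid 0.8 [ 0.5133 -0.1808  0.097 ]
stock_box 0.75 [0.5062 0.2138 0.0035]
box_free 0.66 [0.5086 0.2159 0.0035]
spare_a_mid 0.89 [0.5629 0.2007 0.0351]
0.55
```

View pics/top0.png

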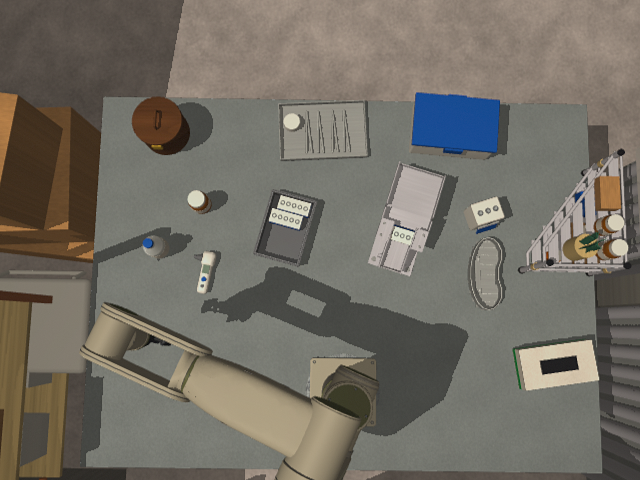

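View pics/scene0.png

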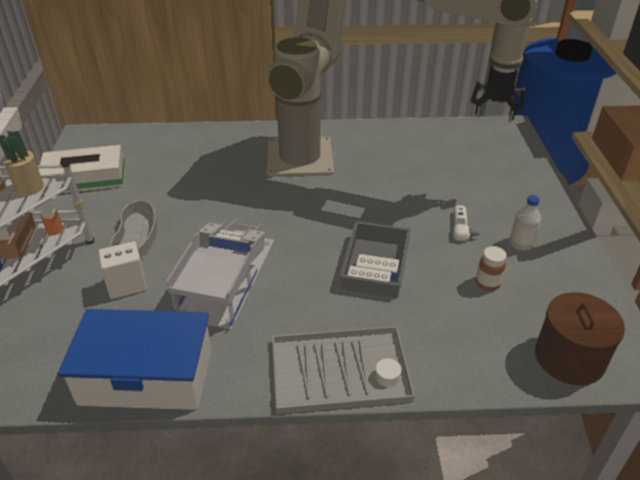

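Run:
```python
from h import *
im=cv2.imread("pics/top0.png")
c=cv2.resize(im[150:290,350:470],None,fx=5,fy=4.28*5/5,interpolation=cv2.INTER_CUBIC)
c=cv2.resize(im[155:285,355:465],None,fx=4.6,fy=4.6,interpolation=cv2.INTER_CUBIC)
cv2.imwrite("pics/topz_d.png",c)
c=cv2.resize(im[180:275,245:330],None,fx=6,fy=6,interpolation=cv2.INTER_CUBIC)
cv2.imwrite("pics/topz_b.png",c)
m=robot.camera_model("wrist");s=robot.sense()
Rt=R.from_quat(s["ee_rot"]);Rc=R.from_quat(m["rotation"])
print("cam in tool",Rt.inv().apply(np.array(m["xyz"])-s["tcp_pos"]).round(4)); print((Rt.inv()*Rc).as_matrix().round(3)); print(np.round(m["camera_matrix"],1))
```

```text
cam in tool [-0.0678 -0.1416 -0.0004]
[[-0.     0.962  0.272]
 [-0.    -0.272  0.962]
 [ 1.     0.     0.   ]]
[[354.2   0.  315.3]
 [  0.  354.2 237.4]
 [  0.    0.    1. ]]
```

View pics/topz_d.png

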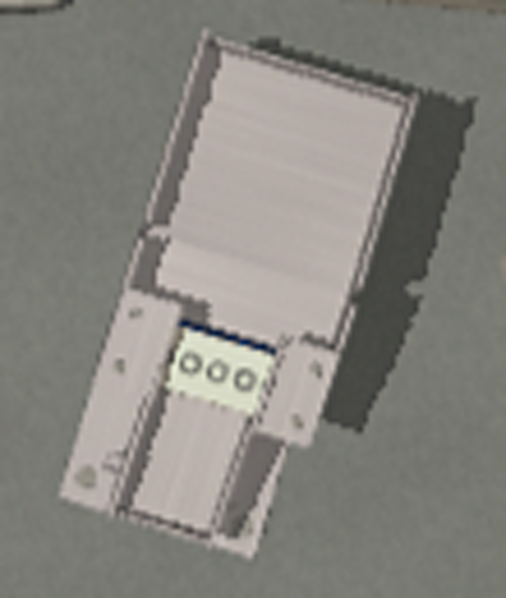

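View pics/topz_b.png

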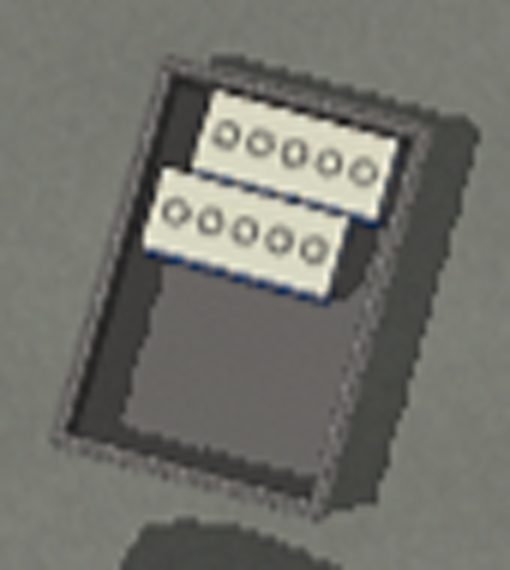

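Request:
{"fn": "play_rows", "kwargs": {
  "dp": [
    [30,-10,-27],
    [35,-10,-32],
    [35,-10,-32],
    [35,-10,-32],
    [35,-10,-32],
    [35,-10,-32],
    [35,-10,-32],
    [35,-10,-32]
  ],
  "rot": [
    [0,0,0],
    [0,0,0],
    [0,0,0],
    [0,0,0],
    [0,0,0],
    [0,0,0],
    [0,0,0],
    [0,0,0]
  ],
  "gripper": [-0.5,-0.5,-0.5,-0.5,-0.5,-0.5,-0.5,-0.5]
}}

```text
time: 1.35
tcp_pos: [0.3708, 0.2439, 0.312]
ee_rot: [-0.698, 0.112, -0.112, 0.698]
wrist_force: [1.2, 0.0, -0.5]
gripper_width: 0.25
```

Request:
{"fn": "play_rows", "kwargs": {
  "dp": [
    [35,-10,-32],
    [0,0,0],
    [0,0,0]
  ],
  "rot": [
    [0,0,0],
    [0,0,0],
    [0,0,0]
  ],
  "gripper": [-0.5,-0.5,-0.5]
}}

```text
time: 1.65
tcp_pos: [0.3941, 0.2034, 0.3217]
ee_rot: [-0.698, 0.113, -0.113, 0.698]
wrist_force: [-0.4, 0.4, -0.2]
gripper_width: 0.254
```

Run:
```python
from h import *
st(); m=robot.camera_model("wrist"); print(m["xyz"],m["rotation"])
im=robot.get_image("wrist"); cv2.imwrite("pics/wbox.png",im)
for q in ["box_free","spare_a_mid"]:
    for d in robot.look_for(q,"wrist")[:3]: print(q,round(d["p"],2),w("wrist",d["at"]).round(4))
for q in ["stock_box"]:
    r=robot.trace(q,"wrist")
    np.save("tr_box.npy",r[0]["region"])
```

```text
t 1.65 tcp [0.3941 0.2034 0.3217] rot [-0.6978  0.1129 -0.1133  0.6983] F [-0.4  0.4 -0.2] g 0.254
[0.3295767  0.22431183 0.46328741] [0.80337795 0.5793184  0.08098481 0.11142493]
box_free 0.81 [0.4947 0.2103 0.0046]
spare_a_mid 0.8 [0.5586 0.1757 0.0343]
```

View pics/wbox.png

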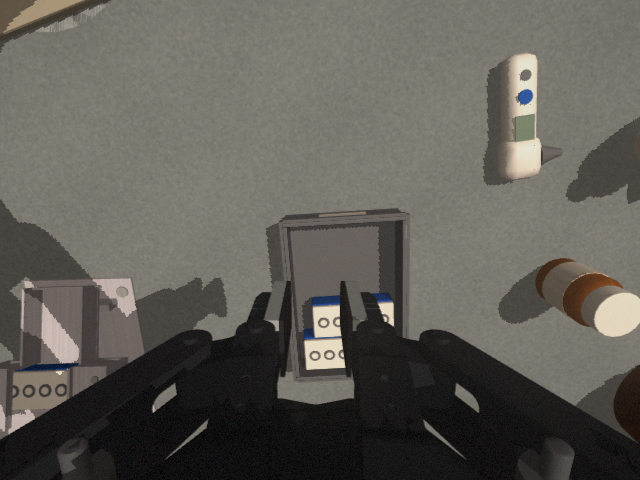

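Run:
```python
from h import *
im=cv2.imread("pics/wbox.png")
cv2.imwrite("pics/wboxz.png",cv2.resize(im[200:390,265:425],None,fx=3,fy=3,interpolation=cv2.INTER_CUBIC))
cv2.imwrite("pics/wdz.png",cv2.resize(im[265:425,0:160],None,fx=3,fy=3,interpolation=cv2.INTER_CUBIC))
```

```text
(no output)
```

View pics/wboxz.png

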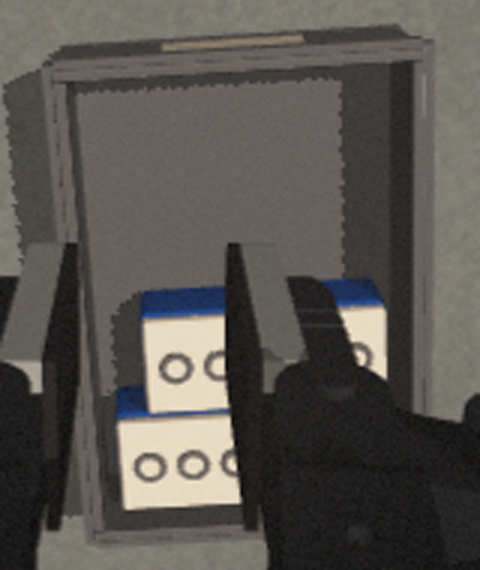

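```bash
cat >> h.py <<'E'
def ray(cam_xyz,cam_q,K,px,z):
    K=np.array(K); d=R.from_quat(cam_q).apply(np.linalg.inv(K)@[px[0],px[1],1.]); c=np.array(cam_xyz); return c+d*(z-c[2])/d[2]
E
python3 - <<'E'
from h import *
K=robot.camera_model("wrist")["camera_matrix"]
xyz=[0.3295767,0.22431183,0.46328741];q=[0.80337795,0.5793184,0.08098481,0.11142493]
f=lambda cx,cy,z:ray(xyz,q,K,(265+cx/3,200+cy/3),z)
a=f(45,70,.05);b=f(430,41,.05);c=f(90,543,.05)
print("outer rim near-left(img)",a,"near-right",b,"far-left",c)
print(np.linalg.norm(b-a),np.linalg.norm(c-a),np.degrees(np.arctan2(*(c-a)[1::-1])),np.degrees(np.arctan2(*(b-a)[1::-1])))
i=f(68,82,.05);j=f(418,60,.05);print("inner rim",i,j,np.linalg.norm(i-j))
# spare a top corners z=.039
print("spareA near edge top", f(147,318,.039),f(387,305,.039), f(147,318,.039)-f(387,305,.039))
# top cam corners
m=robot.camera_model("top")
g=lambda x,y,z:ray(m["xyz"],m["rotation"],m["camera_matrix"],(x,y),z)
P=[g(245+x/6,180+y/6,.05) for x,y in [(55,440),(320,518),(430,125),(165,60)]]
print(np.round(P,4)); print("centre",np.mean(P,0))
ax=(P[2]+P[3]-P[0]-P[1])/2; print(np.linalg.norm(ax),np.degrees(np.arctan2(ax[1],ax[0])))
D=[g(355+x/4.6,155+y/4.6,z) for x,y,z in [(205,33,.124),(413,97,.124),(60,495,.0),(255,555,.0)]]
print(np.round(D,4))
E
```

```text
outer rim near-left(img) [0.41095383 0.15308846 0.05      ] near-right [0.4480955  0.30209519 0.05      ] far-left [0.62629683 0.09675078 0.05      ]
0.1535659822570579 0.2225905201103469 -14.66103419293772 76.00357736192353
inner rim [0.41851913 0.16015057 0.05      ] [0.45409389 0.29563807 0.05      ] 0.1400800693975689
spareA near edge top [0.53254974 0.15546447 0.039     ] [0.55982611 0.25711202 0.039     ] [-0.02727637 -0.10164755  0.        ]
[[0.4464 0.3021 0.05  ]
 [0.4053 0.1552 0.05  ]
 [0.6262 0.0981 0.05  ]
 [0.661  0.2468 0.05  ]]
centre [0.53473836 0.2005545  0.05      ]
0.22482334904463253 -14.463525965594352
[[ 0.7435 -0.1707  0.124 ]
 [ 0.6993 -0.3176  0.124 ]
 [ 0.4258 -0.0785  0.    ]
 [ 0.3836 -0.2221  0.    ]]
```

Request:
{"fn": "play_rows", "kwargs": {
  "dp": [
    [24,2,-36],
    [27,2,-41],
    [27,2,-41],
    [27,2,-41],
    [27,2,-41],
    [27,2,-41],
    [27,2,-41],
    [27,2,-41]
  ],
  "rot": [
    [0,0,0],
    [0,-0.9,0],
    [0,-0.9,0],
    [0,0,0],
    [0,0,0],
    [0,0,0],
    [0,0,0],
    [0,0,0]
  ],
  "gripper": [-0.5,-0.5,-0.5,-0.5,-0.5,-0.5,-0.5,-0.5]
}}

```text
time: 2.65
tcp_pos: [0.5037, -0.1672, 0.3049]
ee_rot: [-0.7, 0.1, -0.1, 0.7]
wrist_force: [1.1, 0.3, 0.7]
gripper_width: 0.251
```

Request:
{"fn": "play_rows", "kwargs": {
  "dp": [
    [0,0,0],
    [0,0,0]
  ],
  "rot": [
    [0,0,0],
    [0,0,0]
  ],
  "gripper": [-0.5,-0.5]
}}

```text
time: 2.85
tcp_pos: [0.5032, -0.1663, 0.3042]
ee_rot: [-0.7, 0.102, -0.1, 0.7]
wrist_force: [0.3, 0.3, 0.2]
gripper_width: 0.248
```

Run:
```python
from h import *
st(); m=robot.camera_model("wrist"); print(np.array(m["xyz"]).tolist(),np.array(m["rotation"]).tolist())
im=robot.get_image("wrist"); cv2.imwrite("pics/wd1.png",im)
for q in ["cassette_mid","dispenser"]:
    for d in robot.look_for(q,"wrist")[:3]: print(q,round(d["p"],2),w("wrist",d["at"]).round(4))
```

```text
t 2.85 tcp [ 0.5032 -0.1663  0.3042] rot [-0.6995  0.1017 -0.1002  0.7002] F [0.3 0.3 0.2] g 0.248
[0.43829719054274213, -0.14781784808410048, 0.4459739736515531] [0.7933457377799353, 0.593295005608344, 0.08203862962935098, 0.10896439746606915]
cassette_mid 0.6 [ 0.5096 -0.1854  0.0958]
dispenser 0.84 [ 0.5264 -0.1903  0.0887]
```

View pics/wd1.png

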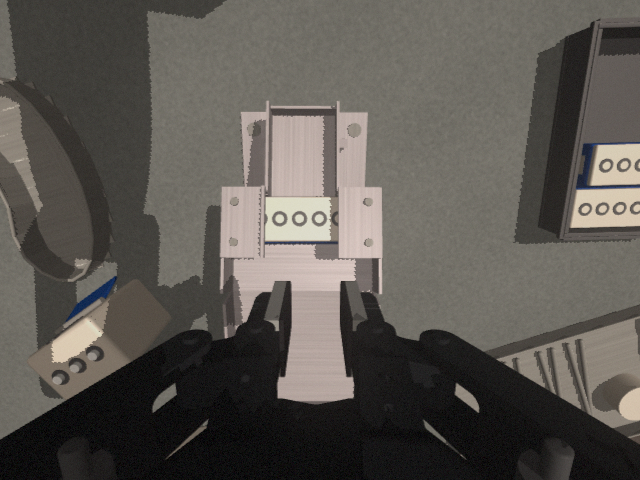

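Run:
```python
from h import *
im=cv2.imread("pics/wd1.png")
cv2.imwrite("pics/wd1z.png",cv2.resize(im[95:295,210:390],None,fx=3,fy=3,interpolation=cv2.INTER_CUBIC))
```

```text
(no output)
```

View pics/wd1z.png

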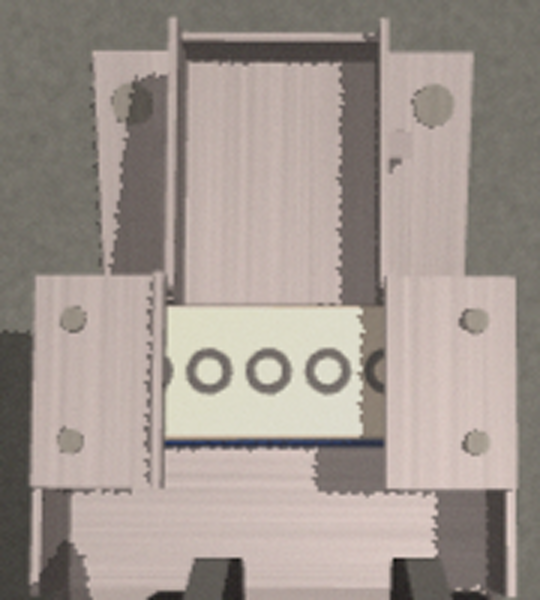

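```bash
cat > fit.py <<'E'
from h import *
from scipy.optimize import least_squares
K=np.array(robot.camera_model("wrist")["camera_matrix"])
xyz=np.array([0.43829719054274213, -0.14781784808410048, 0.4459739736515531]);q=R.from_quat([0.7933457377799353, 0.593295005608344, 0.08203862962935098, 0.10896439746606915])
t=np.radians(20)
def sl(s,y,h): return np.array([-s*np.cos(t)-h*np.sin(t),y,.09-s*np.sin(t)+h*np.cos(t)])
obs=[((163,273),sl(105,-36,51) if 0 else sl(.105,-.036,.051)),((163,488),sl(.035,-.036,.051)),((387,276),sl(.105,.036,.051)),((387,488),sl(.035,.036,.051)),
((180,20),sl(.197,-.0355,.030)),((381,20),sl(.197,.0355,.030)),((36,276),sl(.105,-.078,.042)),((516,277),sl(.105,.078,.042)),((36,488),sl(.035,-.078,.042)),((516,488),sl(.035,.078,.042))]
def W(p,m): return R.from_euler("z",p[2]).apply(m)+[p[0],p[1],0]
def proj(X): 
    c=q.inv().apply(X-xyz); u=K@c; return u[:2]/u[2]
def f(p): return np.concatenate([proj(W(p,m))-(np.array(o)/3+[210,95]) for o,m in obs])
if __name__=="__main__":
    r=least_squares(f,[.577,-.202,-.286],loss="soft_l1"); print("edge",r.x[:2],"yaw",np.degrees(r.x[2])); print(r.fun.reshape(-1,2).round(1).tolist())
    p=r.x
    for n,m in [("mouth",sl(.1,0,0)),("slot",sl(.07,0,0))]: print(n,W(p,m).round(4))
    # cassette: top face edges at h=34
    def obsc(px):
        d=q.apply(np.linalg.inv(K)@[px[0]/3+210,px[1]/3+95,1]); Rz=R.from_euler("z",-p[2]); d=Rz.apply(d); c=Rz.apply(xyz-[p[0],p[1],0])-[0,0,.09]
        n=np.array([-np.sin(t),0,np.cos(t)]); k=(.034-c@n)/(d@n); X=c+k*d
        return "s",round(-(X@[np.cos(t),0,np.sin(t)]),4),"y",round(X[1],4)
    for px in [(167,305),(384,305),(167,438),(384,438),(209,371),(268,371),(328,371)]: print(px,obsc(px))
    print((R.from_euler("z",p[2])).as_matrix().round(4))
E
python3 fit.py
```

```text
edge [ 0.58826106 -0.20540981] yaw -16.562398229939777
[[0.5, -0.9], [-0.5, -0.2], [0.2, -1.7], [0.4, -0.0], [-0.8, 1.2], [0.0, 1.4], [1.8, -0.0], [-1.2, 0.0], [0.3, -0.1], [-0.4, 0.2]]
mouth [ 0.4982 -0.1786  0.0558]
slot [ 0.5252 -0.1867  0.0661]
(167, 305) ('s', np.float64(0.0969), 'y', np.float64(-0.0374))
(384, 305) ('s', np.float64(0.0971), 'y', np.float64(0.036))
(167, 438) ('s', np.float64(0.0518), 'y', np.float64(-0.0368))
(384, 438) ('s', np.float64(0.052), 'y', np.float64(0.0359))
(209, 371) ('s', np.float64(0.0745), 'y', np.float64(-0.023))
(268, 371) ('s', np.float64(0.0745), 'y', np.float64(-0.0031))
(328, 371) ('s', np.float64(0.0746), 'y', np.float64(0.0171))
[[ 0.9585  0.2851  0.    ]
 [-0.2851  0.9585 -0.    ]
 [-0.      0.      1.    ]]
```

```bash
cat >> h.py <<'E'
E=np.array([.5883,-.2054,.09]); YAW=-16.56; t20=np.radians(20)
def slw(s,y,h): return E+R.from_euler("z",YAW,degrees=True).apply([-s*np.cos(t20)-h*np.sin(t20),y,-s*np.sin(t20)+h*np.cos(t20)])
def shw(x,y,h): return E+R.from_euler("z",YAW,degrees=True).apply([x,y,h])
def tool_rot(yaw,tilt):  # jaw axis along yaw+90; tilt: tips lean toward +x(yaw)
    c,s=np.cos(np.radians(yaw)),np.sin(np.radians(yaw)); M=np.array([[c,0,-s],[s,0,c],[0,-1,0]]).astype(float)
    M=np.column_stack([[c,s,0],[0,0,-1],[-s,c,0]])
    return R.from_matrix(M)*R.from_rotvec([0,0,-np.radians(tilt)])
def go(P,Rt=None):
    s=robot.sense(); R0=R.from_quat(s["ee_rot"]); d=R0.inv().apply(np.array(P)-s["tcp_pos"])*1000
    print("dp in current tool",d.round(1)); 
    if Rt is not None:
        print("rotvec deg",np.degrees((R0.inv()*Rt).as_rotvec()).round(2)," dp in target tool",(Rt.inv().apply(np.array(P)-s["tcp_pos"])*1000).round(1))
E
python3 - <<'E'
from h import *
st(); Rt=tool_rot(YAW,22)
for P in [slw(.125,-.003,.10),slw(.125,-.003,.009)]: print(P); go(P,Rt)
go(slw(.125,-.003,.009)); print(Rt.inv().apply(slw(.125,-.003,.009)-slw(.125,-.003,.10))*1000)
E
```

```text
t 3.0 tcp [ 0.5033 -0.165   0.3054] rot [-0.6999  0.1    -0.1001  0.7001] F [ 0.1 -0.3  0.1] g 0.247
[ 0.44207208 -0.16504852  0.14121674]
dp in current tool [-58.7 164.2 -17.2]
rotvec deg [ -0.07   0.28 -22.  ]  dp in target tool [-115.9  130.3  -17.5]
[ 0.47190496 -0.17391941  0.05570472]
dp in current tool [-27.6 249.7 -17.4]
rotvec deg [ -0.07   0.28 -22.  ]  dp in target tool [-119.1  221.2  -17.5]
dp in current tool [-27.6 249.7 -17.4]
[-3.17585420e+00  9.09445653e+01  3.69196674e-14]
```

Request:
{"fn": "play_rows", "kwargs": {
  "dp": [
    [-15,38,-4],
    [-15,40,-4],
    [-15,40,-4],
    [-14,40,-5],
    [0,6,0],
    [0,0,0],
    [0,0,0],
    [0,0,0]
  ],
  "rot": [
    [0,0,0],
    [0,0,0],
    [0,0,0],
    [0,0,0],
    [0,0.3,-7.3],
    [0,0,-7.3],
    [0,0,-7.4],
    [0,0,0]
  ],
  "gripper": [-0.5,-0.5,-0.5,-0.5,-0.5,-0.5,-0.5,-0.5]
}}

```text
time: 3.8
tcp_pos: [0.4379, -0.1629, 0.1373]
ee_rot: [0.706, 0.033, 0.233, -0.668]
wrist_force: [-0.4, 1.0, -1.0]
gripper_width: 0.249
```

Run:
```python
from h import *
im=robot.get_image("wrist"); cv2.imwrite("pics/wd2.png",im)
st(); Rt=tool_rot(YAW,22)
go(slw(.125,-.003,.009),Rt)
```

```text
t 3.85 tcp [ 0.44   -0.1645  0.1403] rot [ 0.7062  0.0325  0.2336 -0.6676] F [ 0.  -0.  -0.1] g 0.25
dp in current tool [-0.7 90.9  0.1]
rotvec deg [ 0.   -0.09 -0.08]  dp in target tool [-0.8 90.9  0.1]
```

View pics/wd2.png

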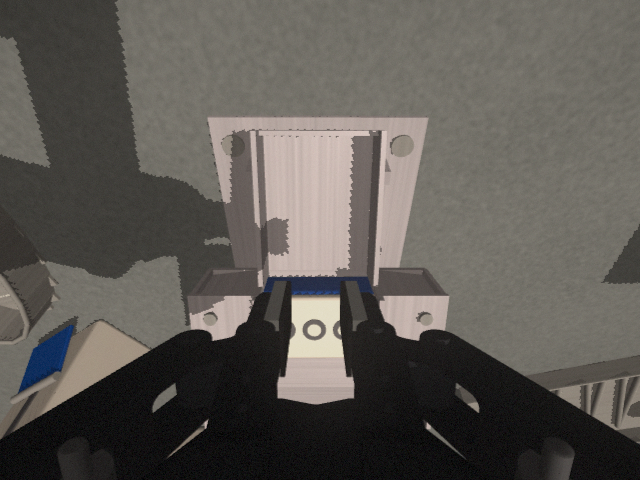

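Request:
{"fn": "play_rows", "kwargs": {
  "dp": [
    [0,20,0],
    [0,25,0],
    [0,20,0],
    [0,10,0],
    [0,8,0],
    [0,4,0],
    [0,0,0]
  ],
  "rot": [
    [0,0,0],
    [0,0,0],
    [0,0,0],
    [0,0,0],
    [0,0,0],
    [0,0,0],
    [0,0,0]
  ],
  "gripper": [-0.5,-0.5,-0.5,-0.5,-0.5,-0.5,-0.5]
}}

```text
time: 4.55
tcp_pos: [0.4737, -0.1758, 0.0608]
ee_rot: [0.706, 0.032, 0.234, -0.668]
wrist_force: [0.0, 0.4, -0.4]
gripper_width: 0.249
```

Run:
```python
from h import *
im=robot.get_image("wrist"); cv2.imwrite("pics/wd3.png",im)
st(); Rt=tool_rot(YAW,22)
go(slw(.125,-.003,.009),Rt)
P1=slw(.1,-.003,.009); go(P1)
```

```text
t 4.6 tcp [ 0.4736 -0.1758  0.0611] rot [ 0.7062  0.0326  0.234  -0.6674] F [-0.1 -0.  -0.5] g 0.25
dp in current tool [-4.   4.2  1.4]
rotvec deg [ 0.03 -0.12 -0.03]  dp in target tool [-4.   4.2  1.4]
dp in current tool [21.   5.1  1.4]
```

View pics/wd3.png

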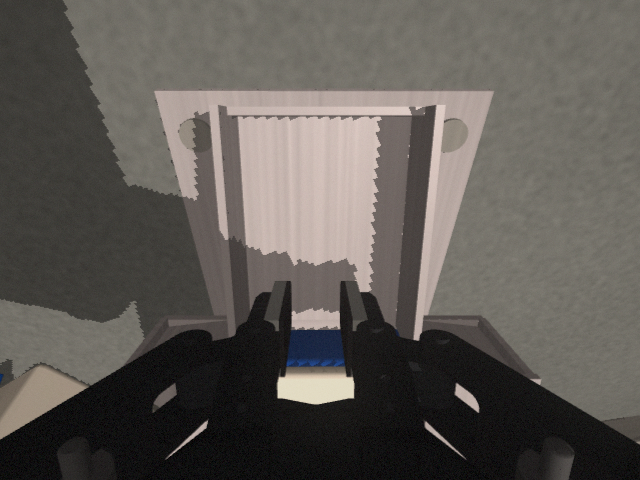

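Request:
{"fn": "play_rows", "kwargs": {
  "dp": [
    [0,3,1.4],
    [4,0,0],
    [4,0.2,0],
    [5,0.2,0],
    [6,0.2,0],
    [6,0.2,0],
    [6,0.2,0],
    [6,0.2,0]
  ],
  "rot": [
    [0,0,0],
    [0,0,0],
    [0,0,0],
    [0,0,0],
    [0,0,0],
    [0,0,0],
    [0,0,0],
    [0,0,0]
  ],
  "gripper": [-0.5,-0.5,-0.5,-0.5,-0.5,-0.5,-0.5,-0.5]
}}

```text
time: 5.4
tcp_pos: [0.5082, -0.1849, 0.0708]
ee_rot: [0.706, 0.033, 0.234, -0.667]
wrist_force: [-0.7, 0.5, -0.5]
gripper_width: 0.247
```

Run:
```python
from h import *
im=robot.get_image("wrist"); cv2.imwrite("pics/wd4.png",im)
s=st(); Rt=tool_rot(YAW,22)
go(slw(.12-.037,-.003,.01),Rt)
for d in robot.look_for("cassette_mid","wrist")[:2]: print(d["p"],w("wrist",d["at"]))
```

```text
t 5.45 tcp [ 0.5091 -0.1853  0.0716] rot [ 0.7063  0.0331  0.2349 -0.667 ] F [ 0.1 -0.   0.3] g 0.25
dp in current tool [-0.   0.6  0.3]
rotvec deg [ 0.05 -0.14  0.08]  dp in target tool [0.  0.6 0.3]
0.7 [ 0.51480733 -0.18724443  0.09602747]
```

View pics/wd4.png

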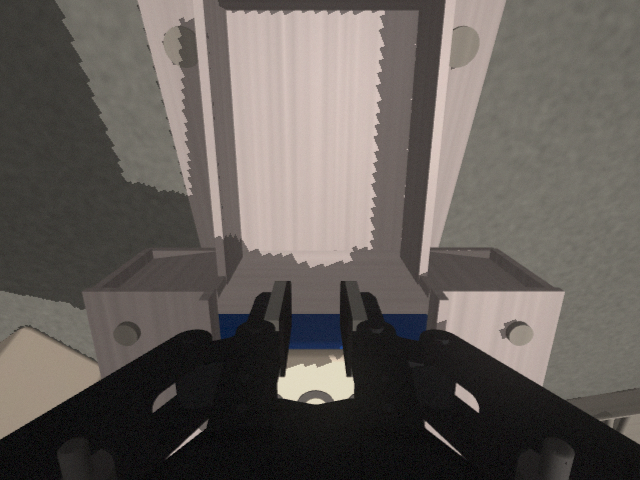

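Request:
{"fn": "play_rows", "kwargs": {
  "dp": [
    [6,0.2,0],
    [7,0.2,0],
    [7,0.2,0],
    [7,0.2,0],
    [7,0.2,0],
    [7,0.2,0],
    [6,0.2,0],
    [5,0.2,0]
  ],
  "rot": [
    [0,0,0],
    [0,0,0],
    [0,0,0],
    [0,0,0],
    [0,0,0],
    [0,0,0],
    [0,0,0],
    [0,0,0]
  ],
  "gripper": [-0.5,-0.5,-0.5,-0.5,-0.5,-0.5,-0.5,-0.5]
}}

```text
time: 6.3
tcp_pos: [0.555, -0.1989, 0.0889]
ee_rot: [0.706, 0.033, 0.234, -0.667]
wrist_force: [-0.2, 0.7, 0.1]
gripper_width: 0.25
```

Run:
```python
from h import *
im=robot.get_image("wrist"); cv2.imwrite("pics/wd5.png",im)
im=robot.get_image("scene"); cv2.imwrite("pics/sc5.png",cv2.resize(im[190:340,140:300],None,fx=4,fy=4))
s=st(); Rt=tool_rot(YAW,22)
go(slw(.03,-.003,.01),Rt); go(shw(.017,-.003,.011),Rt)
```

```text
t 6.4 tcp [ 0.5553 -0.1991  0.0893] rot [ 0.7063  0.0331  0.2347 -0.6671] F [0.3 0.7 0.5] g 0.25
dp in current tool [1.6 0.8 0.4]
rotvec deg [ 0.05 -0.14  0.07]  dp in target tool [1.6 0.8 0.4]
dp in current tool [51.1  8.1  0.5]
rotvec deg [ 0.05 -0.14  0.07]  dp in target tool [51.1  8.   0.4]
```

View pics/wd5.png

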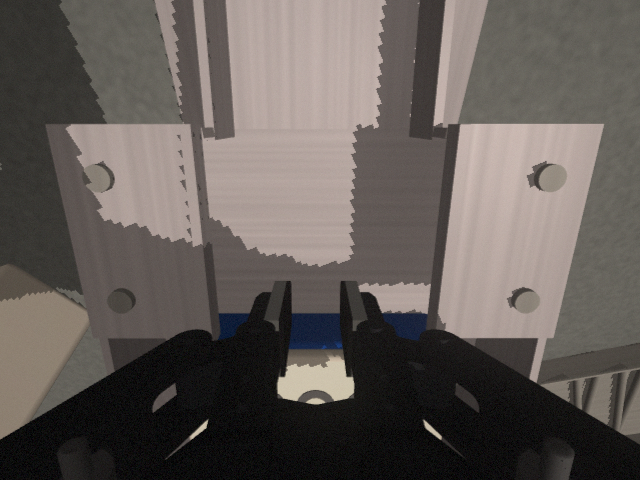

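View pics/sc5.png

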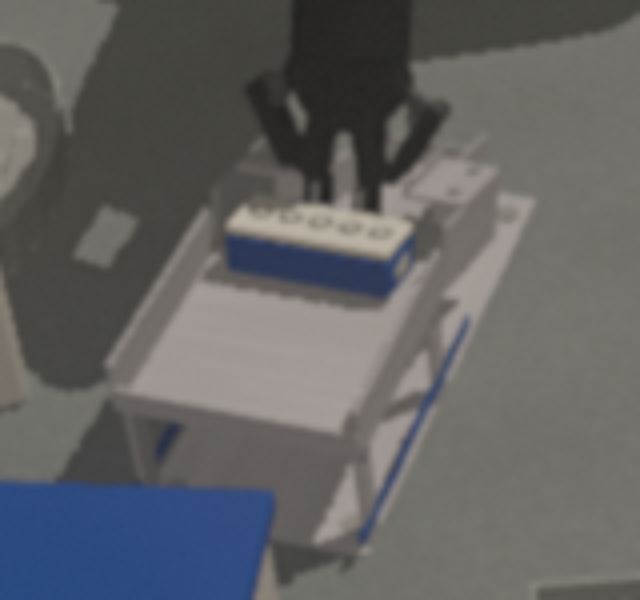

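Request:
{"fn": "play_rows", "kwargs": {
  "dp": [
    [5,0.3,0],
    [6,0.5,0],
    [6,1,0],
    [6,1,0],
    [6,1.2,0],
    [6,1.2,0],
    [6,1.3,0],
    [5,1,0]
  ],
  "rot": [
    [0,0,0],
    [0,0,0],
    [0,0,0],
    [0,0,0],
    [0,0,0],
    [0,0,0],
    [0,0,0],
    [0,0,0]
  ],
  "gripper": [-0.5,-0.5,-0.5,-0.5,-0.5,-0.5,-0.5,-0.5]
}}

```text
time: 7.2
tcp_pos: [0.5985, -0.212, 0.0989]
ee_rot: [0.706, 0.033, 0.234, -0.667]
wrist_force: [-0.4, -0.3, 0.1]
gripper_width: 0.251
```

Run:
```python
from h import *
im=robot.get_image("wrist"); cv2.imwrite("pics/wd6.png",im)
im=robot.get_image("scene"); cv2.imwrite("pics/sc6.png",cv2.resize(im[190:340,140:300],None,fx=4,fy=4))
s=st(); Rt=tool_rot(YAW,22)
go(shw(.017,-.003,.011),Rt)
```

```text
t 7.3 tcp [ 0.5988 -0.2121  0.0993] rot [ 0.7063  0.0329  0.2346 -0.6671] F [ 0.  -0.6 -0.3] g 0.248
dp in current tool [5.3 0.3 0.5]
rotvec deg [ 0.04 -0.14  0.05]  dp in target tool [5.3 0.3 0.5]
```

View pics/wd6.png

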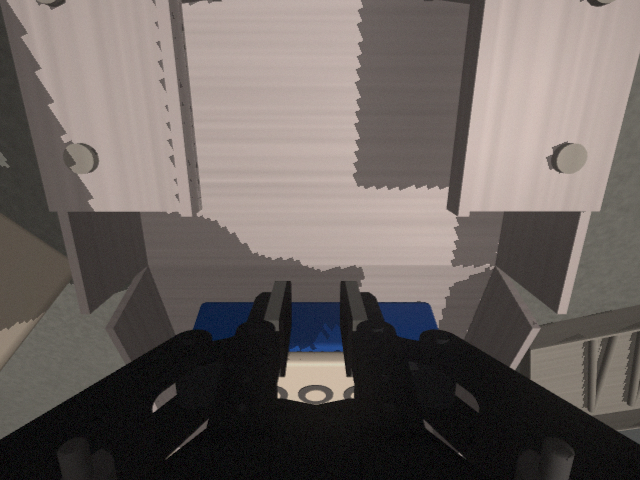

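View pics/sc6.png

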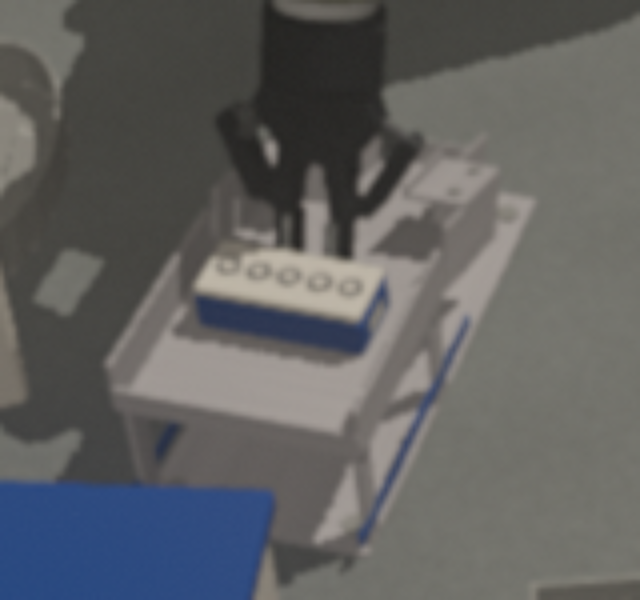

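Run:
```python
from h import *
s=st(); print(np.round(s["q"],3))
Rt=tool_rot(YAW,0)
go(shw(.047,-.003,.15),Rt)
```

```text
t 7.3 tcp [ 0.5988 -0.2121  0.0993] rot [ 0.7063  0.0329  0.2346 -0.6671] F [ 0.  -0.6 -0.3] g 0.248
[-0.457 -0.005  1.93   0.083  0.838 -1.78 ]
dp in current tool [  85.3 -117.3    0.6]
rotvec deg [ 2.000e-02 -1.500e-01  2.205e+01]  dp in target tool [  35.1 -140.7    0.5]
```

Request:
{"fn": "play_rows", "kwargs": {
  "dp": [
    [-8,0,0],
    [-10,-10,0],
    [0,-35,0],
    [0,-45,0],
    [0,-45,0],
    [0,0,0],
    [0,0,0],
    [0,0,0]
  ],
  "rot": [
    [0,0,0],
    [0,0,0],
    [0,0,0],
    [0,0,0],
    [0,0,0],
    [0,0,7.3],
    [0,0,7.3],
    [0,0,7.4]
  ],
  "gripper": [-0.5,-0.5,-0.5,-0.5,-0.5,0,0.6,0.6]
}}

```text
time: 8.1
tcp_pos: [0.5332, -0.1927, 0.2202]
ee_rot: [0.7, -0.103, 0.103, -0.699]
wrist_force: [0.7, -0.6, -0.3]
gripper_width: 0.755
```

Run:
```python
from h import *
s=st(); print(np.round(s["q"],3)); m=robot.camera_model("wrist"); print(np.array(m["xyz"]).tolist(),np.array(m["rotation"]).tolist())
im=robot.get_image("wrist"); cv2.imwrite("pics/wd7.png",im)
im=robot.get_image("top"); cv2.imwrite("pics/top7.png",cv2.resize(im[155:285,355:465],None,fx=4.6,fy=4.6,interpolation=cv2.INTER_CUBIC))
for c in ["wrist","top"]:
  for d in robot.look_for("cassette_mid",c)[:3]: print(c,round(d["p"],2),w(c,d["at"]).round(4))
print("expect",shw(.047,-.003,.034))
```

```text
t 8.1 tcp [ 0.5332 -0.1927  0.2202] rot [ 0.6998 -0.1029  0.1028 -0.6994] F [ 0.7 -0.6 -0.3] g 0.755
[-4.370e-01  4.700e-02  1.597e+00 -1.000e-03  1.498e+00 -1.715e+00]
[0.46818617702487114, -0.17349399323304243, 0.3617839992988145] [0.794794028107814, 0.5911096802152757, 0.08184789663543239, 0.11042065321444812]
wrist 0.66 [ 0.619  -0.2218  0.1167]
top 0.44 [ 0.6466 -0.1691  0.123 ]
expect [ 0.63249547 -0.22167147  0.124     ]
```

View pics/wd7.png

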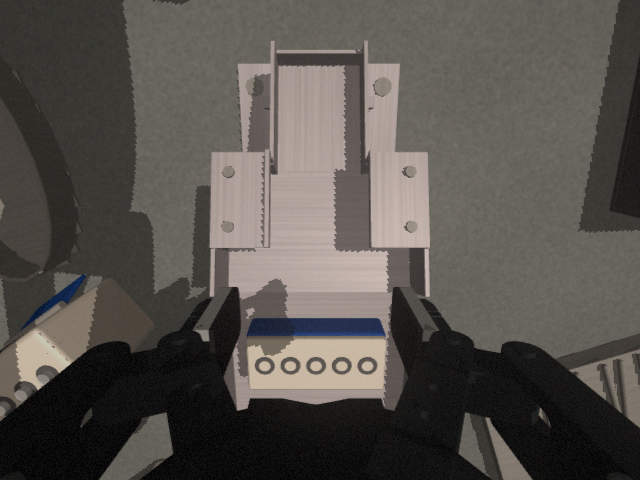

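View pics/top7.png

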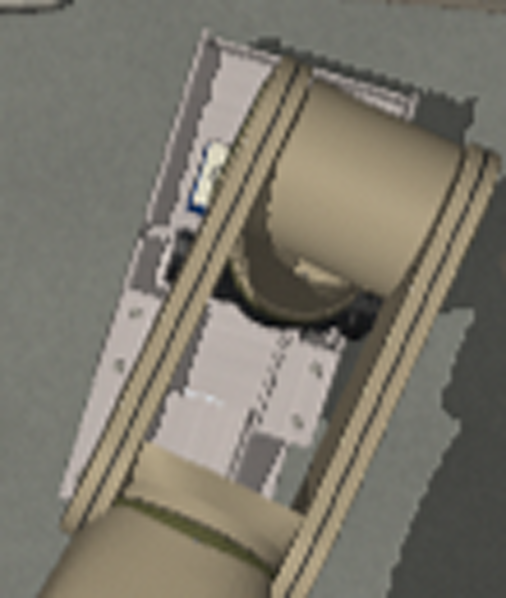

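Run:
```python
from h import *
xyz=[0.46818617702487114, -0.17349399323304243, 0.3617839992988145];q=[0.794794028107814, 0.5911096802152757, 0.08184789663543239, 0.11042065321444812]
K=robot.camera_model("wrist")["camera_matrix"]
Rz=R.from_euler("z",-YAW,degrees=True)
P=[]
for n,px,z in [("c",(248,337),.124),("c",(384,335),.124),("c",(384,388),.124),("c",(248,390),.124),("w1",(265,366),.124),("w3",(316.5,366),.124),("w5",(368,366),.124),("bot",(251,320),.09),("bot",(382,319),.09),("bend",(232,292),.09),("bend",(385,292),.09)]:
    X=ray(xyz,q,K,px,z); print(n,X.round(4),"disp",(Rz.apply(X-E)*1000).round(1))
```

```text
c [ 0.5931 -0.2644  0.124 ] disp [ 21.4 -55.2  34. ]
c [ 0.6211 -0.1652  0.124 ] disp [20.  47.8 34. ]
c [ 0.6672 -0.1765  0.124 ] disp [67.4 50.2 34. ]
c [ 0.6379 -0.2804  0.124 ] disp [ 69.  -57.8  34. ]
w1 [ 0.6209 -0.2603  0.124 ] disp [ 46.9 -43.4  34. ]
w3 [ 0.6324 -0.222   0.124 ] disp [47.  -3.3 34. ]
w5 [ 0.6439 -0.1836  0.124 ] disp [47.1 36.7 34. ]
bot [ 0.5962 -0.2694  0.09  ] disp [ 25.9 -59.1   0. ]
bot [ 0.6275 -0.1621  0.09  ] disp [25.2 52.7  0. ]
bend [ 0.5672 -0.2759  0.09  ] disp [ -0.2 -73.6   0. ]
bend [ 0.6039 -0.1537  0.09  ] disp [ 0.2 54.   0. ]
```

Run:
```python
from h import *
s=st(); go(shw(.0465,-.0032,.12),tool_rot(YAW-90,0))
```

```text
t 8.3 tcp [ 0.5332 -0.1923  0.2154] rot [-0.6992  0.103  -0.1021  0.7   ] F [-0.1  0.8 -0. ] g 0.801
dp in current tool [1.03e+02 5.30e+00 1.00e-01]
rotvec deg [ 2.000e-02  8.987e+01 -1.000e-01]  dp in target tool [1.00e-01 5.40e+00 1.03e+02]
```

Request:
{"fn": "play_rows", "kwargs": {
  "dp": [
    [31,2,0],
    [38,2,0],
    [34,1,0],
    [0,0,0],
    [0,0,0],
    [0,0,0],
    [0,0,0],
    [0,0,0]
  ],
  "rot": [
    [0,0,0],
    [0,0,0],
    [0,6.9,0],
    [0,8.3,0],
    [0,8.3,0],
    [0,8.3,0],
    [0,8.3,0],
    [0,8.3,0]
  ],
  "gripper": [0.6,0.6,0.6,0.6,0.6,0.6,0.6,0.6]
}}

```text
time: 9.1
tcp_pos: [0.6316, -0.222, 0.2138]
ee_rot: [-0.594, 0.381, -0.384, 0.595]
wrist_force: [0.7, -0.1, -0.2]
gripper_width: 0.8
```

Request:
{"fn": "play_rows", "kwargs": {
  "dp": [
    [0,0,0],
    [0,0,0],
    [0,0,0],
    [0,0,0],
    [0,0,0],
    [0,0,0]
  ],
  "rot": [
    [0,8.3,0],
    [0,8.3,0],
    [0,8.3,0],
    [0,8.3,0],
    [0,8.3,0],
    [0,0,0]
  ],
  "gripper": [0.6,0.6,0.6,0.6,0.6,0.6]
}}

```text
time: 9.7
tcp_pos: [0.6316, -0.222, 0.2138]
ee_rot: [0.421, -0.567, 0.568, -0.423]
wrist_force: [0.3, -0.2, 0.3]
gripper_width: 0.797
```

Run:
```python
from h import *
im=robot.get_image("wrist"); cv2.imwrite("pics/wd8.png",im)
s=st(); print(np.round(s["q"],3)); go(shw(.0465,-.0032,.003),tool_rot(YAW-90,0))
```

```text
t 9.75 tcp [ 0.6316 -0.222   0.2137] rot [ 0.4227 -0.5655  0.5671 -0.4241] F [-0.3 -0.5  0.7] g 0.798
[-4.150e-01  3.220e-01  1.299e+00  1.000e-03  1.517e+00 -1.280e-01]
dp in current tool [-4.000e-01  1.207e+02 -1.000e-01]
rotvec deg [-0.17  0.13 -0.01]  dp in target tool [ -0.4 120.7   0.2]
```

View pics/wd8.png

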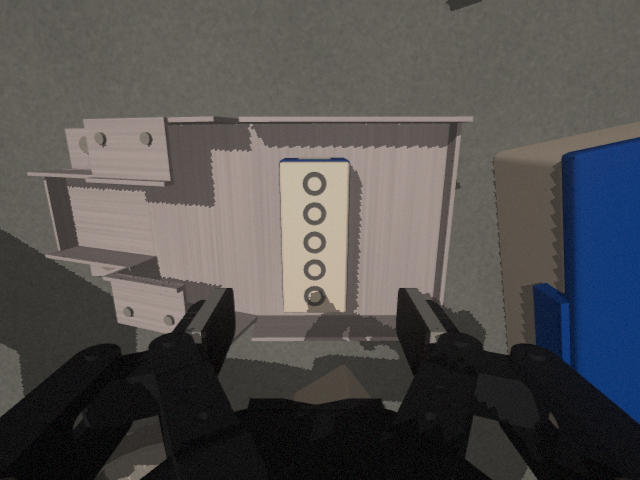

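Request:
{"fn": "play_rows", "kwargs": {
  "dp": [
    [0,25,0],
    [0,35,0],
    [0,30,0],
    [0,15,0],
    [0,10,0],
    [0,5,0],
    [0,0,0],
    [0,0,0]
  ],
  "rot": [
    [0,0,0],
    [0,0,0],
    [0,0,0],
    [0,0,0],
    [0,0,0],
    [0,0,0],
    [0,0,0],
    [0,0,0]
  ],
  "gripper": [0.6,0.6,0.6,0.6,0.6,0.6,0.6,0.6]
}}

```text
time: 10.55
tcp_pos: [0.6331, -0.2225, 0.094]
ee_rot: [0.422, -0.566, 0.568, -0.423]
wrist_force: [0.5, -0.6, 0.1]
gripper_width: 0.803
```

Run:
```python
from h import *
im=robot.get_image("wrist"); cv2.imwrite("pics/wd9.png",im)
s=st(); go(shw(.0465,-.0032,.003),tool_rot(YAW-90,0))
```

```text
t 10.6 tcp [ 0.6332 -0.2226  0.0941] rot [ 0.4221 -0.5662  0.5676 -0.4232] F [-0.2 -0.2  0.4] g 0.8
dp in current tool [-0.4  1.1 -1.4]
rotvec deg [-0.15 -0.03 -0.  ]  dp in target tool [-0.4  1.1 -1.4]
```

View pics/wd9.png

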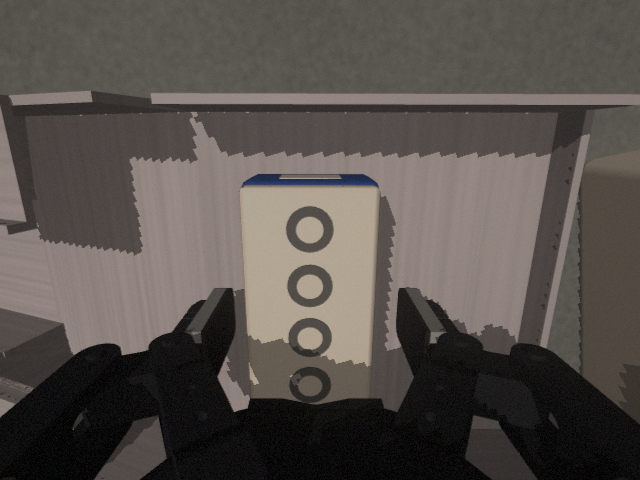

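Request:
{"fn": "play_rows", "kwargs": {
  "dp": [
    [0,0,-1.5],
    [0,0,0],
    [0,0,0],
    [0,0,0],
    [0,0,0],
    [0,0,0],
    [0,0,0]
  ],
  "rot": [
    [0,0,0],
    [0,0,0],
    [0,0,0],
    [0,0,0],
    [0,0,0],
    [0,0,0],
    [0,0,0]
  ],
  "gripper": [0.4,0.3,0.1,-0.1,-0.3,-0.3,-0.3]
}}

```text
time: 11.3
tcp_pos: [0.6312, -0.2219, 0.093]
ee_rot: [0.422, -0.567, 0.567, -0.423]
wrist_force: [-1.0, -0.3, 5.5]
gripper_width: 0.554
```

Run:
```python
from h import *
im=robot.get_image("wrist"); cv2.imwrite("pics/wd10.png",im)
s=st()
```

```text
t 11.35 tcp [ 0.6312 -0.2219  0.093 ] rot [ 0.4223 -0.5667  0.5672 -0.4228] F [-0.8 -0.5  6.1] g 0.551
```

View pics/wd10.png

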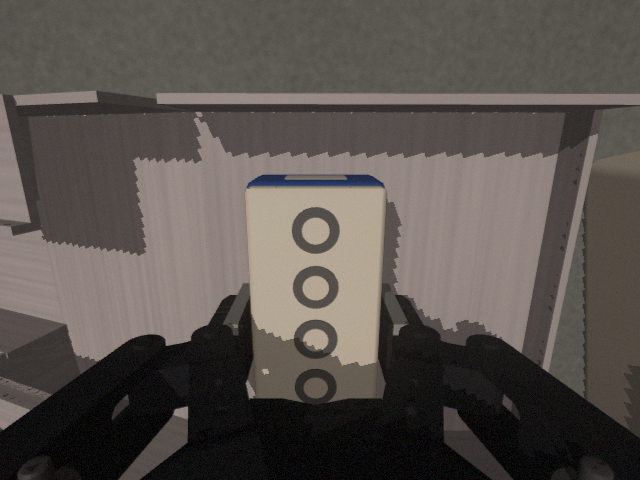

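Request:
{"fn": "play_rows", "kwargs": {
  "dp": [
    [0,-5,0],
    [0,-10,0],
    [0,-20,0],
    [0,-30,0],
    [0,-35,0],
    [0,-20,0],
    [0,0,0]
  ],
  "rot": [
    [0,0,0],
    [0,0,0],
    [0,0,0],
    [0,0,0],
    [0,0,0],
    [0,0,0],
    [0,0,0]
  ],
  "gripper": [-0.5,-0.5,-0.5,-0.5,-0.5,-0.5,-0.5]
}}

```text
time: 12.05
tcp_pos: [0.6328, -0.2226, 0.2175]
ee_rot: [0.421, -0.565, 0.569, -0.424]
wrist_force: [0.1, -0.2, -0.3]
gripper_width: 0.559
```

Run:
```python
from h import *
im=robot.get_image("wrist"); cv2.imwrite("pics/wd11.png",im)
s=st(); F=np.array([.4906,.2141])
go([F[0],F[1],.21],tool_rot(-14.3-90,0))
```

```text
t 12.1 tcp [ 0.6317 -0.2222  0.2145] rot [ 0.4218 -0.5659  0.5681 -0.4233] F [-0.2  0.1 -2.3] g 0.554
dp in current tool [-377.7    3.4 -260. ]
rotvec deg [-0.22 -2.31  0.01]  dp in target tool [-387.9    4.5 -244.5]
```

View pics/wd11.png

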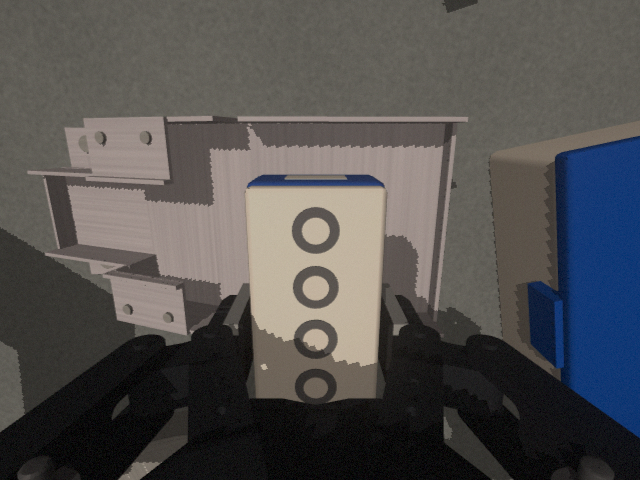

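Request:
{"fn": "play_rows", "kwargs": {
  "dp": [
    [-15,0,-10],
    [-25,0,-17],
    [-33,0,-23],
    [-35,0,-24],
    [-35,0,-24],
    [-35,0,-24],
    [-35,0,-24],
    [-35,0,-24]
  ],
  "rot": [
    [0,0,0],
    [0,0,0],
    [0,0,0],
    [0,0,0],
    [0,0,0],
    [0,0,0],
    [0,0,0],
    [0,0,0]
  ],
  "gripper": [-0.5,-0.5,-0.5,-0.5,-0.5,-0.5,-0.5,-0.5]
}}

```text
time: 12.9
tcp_pos: [0.5366, 0.066, 0.2098]
ee_rot: [-0.423, 0.568, -0.566, 0.422]
wrist_force: [1.5, 0.6, -1.3]
gripper_width: 0.552
```

Request:
{"fn": "play_rows", "kwargs": {
  "dp": [
    [-35,0,-24],
    [-35,0,-24],
    [-30,0,-21],
    [-20,0,-14],
    [-9,0,-7],
    [0,0,0],
    [0,0,0],
    [0,0,0]
  ],
  "rot": [
    [0,0,0],
    [0,0,0],
    [0,0,0],
    [0,0,0],
    [0,0,0],
    [0,-2.3,0],
    [0,0,0],
    [0,0,0]
  ],
  "gripper": [-0.5,-0.5,-0.5,-0.5,-0.5,-0.5,-0.5,-0.5]
}}

```text
time: 13.7
tcp_pos: [0.4891, 0.2131, 0.2114]
ee_rot: [-0.434, 0.559, -0.559, 0.433]
wrist_force: [0.3, -0.2, -1.3]
gripper_width: 0.549
```

Run:
```python
from h import *
m=robot.camera_model("wrist"); s=st(); print(np.array(m["xyz"]).tolist(),np.array(m["rotation"]).tolist())
im=robot.get_image("wrist"); cv2.imwrite("pics/wd12.png",im)
go([.4906,.2141,.008],tool_rot(-14.3-90,0))
```

```text
t 13.7 tcp [0.4891 0.2131 0.2114] rot [-0.4339  0.5589 -0.5585  0.4329] F [ 0.3 -0.2 -1.3] g 0.549
[0.5076381636228189, 0.2792999623296187, 0.35291739525913035] [0.9826387407797231, -0.12402383376052453, -0.018110105044358067, 0.1367889537699014]
dp in current tool [ -1.5 203.6   1.3]
rotvec deg [ 0.06 -0.11  0.03]  dp in target tool [ -1.3 203.6   1.1]
```

View pics/wd12.png

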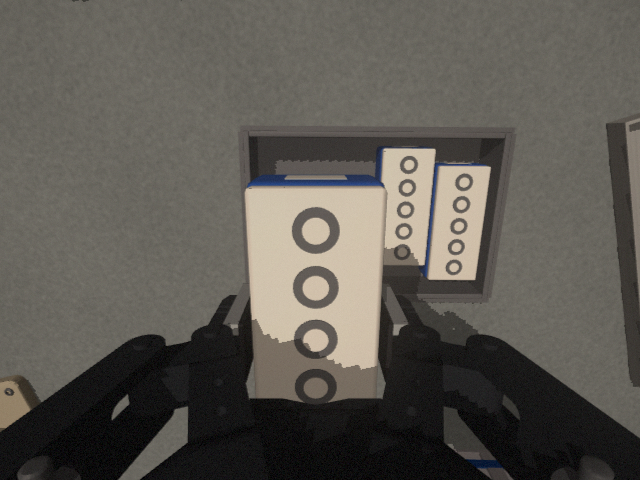

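Run:
```python
from h import *
im=cv2.imread("pics/wd12.png")
cv2.imwrite("pics/wd12z.png",cv2.resize(im[115:310,235:525],None,fx=2.7,fy=2.7,interpolation=cv2.INTER_CUBIC))
xyz=[0.5076381636228189, 0.2792999623296187, 0.35291739525913035];q=[0.9826387407797231, -0.12402383376052453, -0.018110105044358067, 0.1367889537699014]
K=robot.camera_model("wrist")["camera_matrix"]
Rz=R.from_euler("z",14.3,degrees=True)
for n,px,z in [("rimTL",(249,137),.05),("rimTR",(505,137),.05),("rimBR",(485,295),.05),("spA",(378,150),.039),("spA",(435,150),.039),("spAbot",(427,265),.039)]:
    X=ray(xyz,q,K,px,z); print(n,X.round(4),"rel free, box axes",(Rz.apply(X-[.4906,.2141,0])*1000).round(1))
```

```text
rimTL [0.4543 0.2928 0.05  ] rel free, box axes [-54.7  67.3  50. ]
rimTR [0.6582 0.2404 0.05  ] rel free, box axes [155.9  66.9  50. ]
rimBR [0.625  0.1028 0.05  ] rel free, box axes [157.7 -74.7  50. ]
spA [0.5567 0.2554 0.039 ] rel free, box axes [53.9 56.3 39. ]
spA [0.6042 0.2432 0.039 ] rel free, box axes [102.9  56.2  39. ]
spAbot [0.5801 0.1407 0.039 ] rel free, box axes [104.9 -49.   39. ]
```

View pics/wd12z.png

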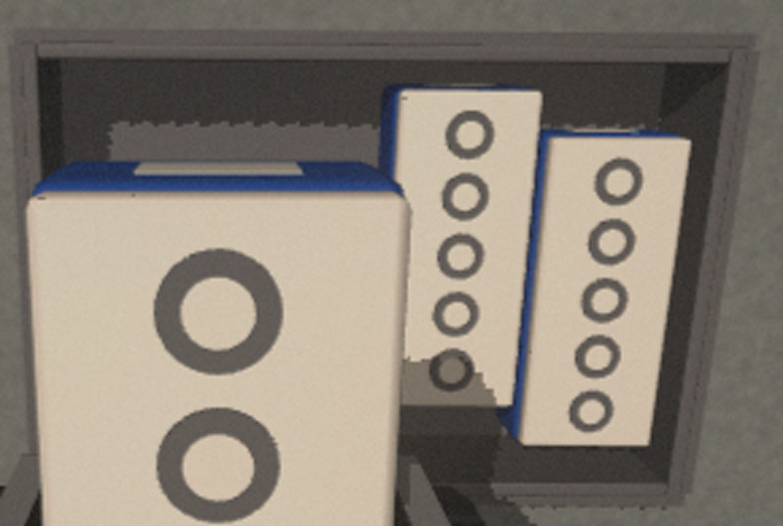

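Request:
{"fn": "play_rows", "kwargs": {
  "dp": [
    [0,20,1],
    [0,35,0],
    [0,40,0],
    [0,35,0],
    [0,25,0],
    [0,18,0],
    [0,12,0],
    [0,0,0]
  ],
  "rot": [
    [0,0,0],
    [0,0,0],
    [0,0,0],
    [0,0,0],
    [0,0,0],
    [0,0,0],
    [0,0,0],
    [0,0,0]
  ],
  "gripper": [-0.5,-0.5,-0.5,-0.5,-0.5,-0.5,-0.5,-0.5]
}}

```text
time: 14.55
tcp_pos: [0.489, 0.2127, 0.0255]
ee_rot: [-0.435, 0.559, -0.558, 0.432]
wrist_force: [-0.9, 0.3, -2.1]
gripper_width: 0.55
```

Run:
```python
from h import *
s=st()
im=robot.get_image("wrist"); cv2.imwrite("pics/wd13.png",im)
go([.4906,.2141,.008],tool_rot(-14.3-90,0))
```

```text
t 14.55 tcp [0.489  0.2127 0.0255] rot [-0.4346  0.5591 -0.5582  0.4324] F [-0.9  0.3 -2.1] g 0.55
dp in current tool [-1.1 19.   0.4]
rotvec deg [ 0.07 -0.06  0.03]  dp in target tool [-1.1 19.   0.3]
```

View pics/wd13.png

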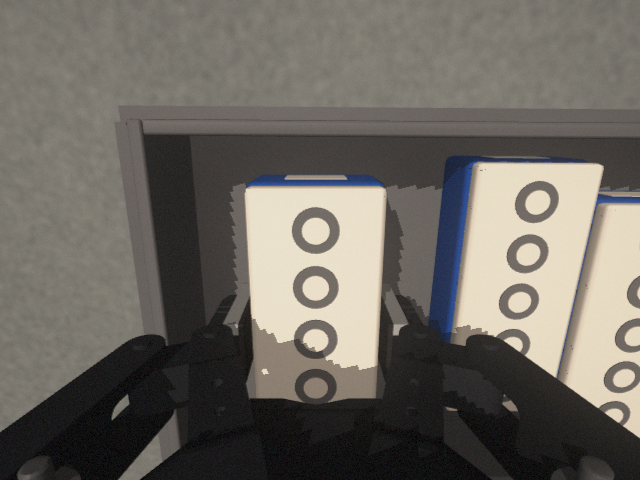

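Request:
{"fn": "play_rows", "kwargs": {
  "dp": [
    [0,4,0],
    [0,4,0],
    [0,3,0],
    [0,2,0],
    [0,1,0],
    [0,0,0],
    [0,0,0]
  ],
  "rot": [
    [0,0,0],
    [0,0,0],
    [0,0,0],
    [0,0,0],
    [0,0,0],
    [0,0,0],
    [0,0,0]
  ],
  "gripper": [-0.5,-0.5,-0.5,-0.5,-0.5,-0.5,-0.5]
}}

```text
time: 15.3
tcp_pos: [0.4904, 0.2137, 0.0135]
ee_rot: [-0.434, 0.558, -0.558, 0.434]
wrist_force: [-0.0, -0.4, -1.5]
gripper_width: 0.55
```

Request:
{"fn": "play_rows", "kwargs": {
  "dp": [
    [0,1.5,0],
    [0,0,0],
    [0,0,0]
  ],
  "rot": [
    [0,0,0],
    [0,0,0],
    [0,0,0]
  ],
  "gripper": [-0.5,-0.5,-0.5]
}}

```text
time: 15.6
tcp_pos: [0.4903, 0.2136, 0.0119]
ee_rot: [-0.434, 0.558, -0.558, 0.434]
wrist_force: [0.7, 0.2, -1.3]
gripper_width: 0.553
```

Request:
{"fn": "play_rows", "kwargs": {
  "dp": [
    [0,1,0],
    [0,1,0],
    [0,0,0],
    [0,0,0]
  ],
  "rot": [
    [0,0,0],
    [0,0,0],
    [0,0,0],
    [0,0,0]
  ],
  "gripper": [-0.5,-0.5,-0.5,-0.5]
}}

```text
time: 16.0
tcp_pos: [0.4903, 0.2137, 0.0099]
ee_rot: [-0.434, 0.558, -0.558, 0.434]
wrist_force: [-0.3, 0.9, -1.0]
gripper_width: 0.553
```

Request:
{"fn": "play_rows", "kwargs": {
  "dp": [
    [0,1,0],
    [0,0,0],
    [0,0,0]
  ],
  "rot": [
    [0,0,0],
    [0,0,0],
    [0,0,0]
  ],
  "gripper": [-0.5,-0.5,-0.5]
}}

```text
time: 16.3
tcp_pos: [0.4903, 0.2137, 0.0089]
ee_rot: [-0.434, 0.558, -0.558, 0.434]
wrist_force: [-1.1, -0.3, -1.6]
gripper_width: 0.551
```

Request:
{"fn": "play_rows", "kwargs": {
  "dp": [
    [0,0.7,0],
    [0,0,0],
    [0,0,0]
  ],
  "rot": [
    [0,0,0],
    [0,0,0],
    [0,0,0]
  ],
  "gripper": [-0.5,-0.5,-0.5]
}}

```text
time: 16.6
tcp_pos: [0.4903, 0.2137, 0.0082]
ee_rot: [-0.434, 0.558, -0.558, 0.434]
wrist_force: [0.2, -0.1, -2.1]
gripper_width: 0.55
```

Request:
{"fn": "play_rows", "kwargs": {
  "dp": [
    [0,0.7,0],
    [0,0,0],
    [0,0,0]
  ],
  "rot": [
    [0,0,0],
    [0,0,0],
    [0,0,0]
  ],
  "gripper": [-0.5,-0.5,-0.5]
}}

```text
time: 16.9
tcp_pos: [0.4907, 0.2138, 0.008]
ee_rot: [0.434, -0.558, 0.558, -0.434]
wrist_force: [-1.9, -0.3, 3.8]
gripper_width: 0.555
```

Request:
{"fn": "play_rows", "kwargs": {
  "dp": [
    [0,0,0],
    [0,0,0],
    [0,0,0],
    [0,0,0],
    [0,0,0],
    [0,0,0]
  ],
  "rot": [
    [0,0,0],
    [0,0,0],
    [0,0,0],
    [0,0,0],
    [0,0,0],
    [0,0,0]
  ],
  "gripper": [0.1,0.15,0.2,0.3,0.4,0.4]
}}

```text
time: 17.5
tcp_pos: [0.4902, 0.2137, 0.0074]
ee_rot: [-0.434, 0.558, -0.558, 0.434]
wrist_force: [0.4, -0.8, 0.2]
gripper_width: 0.702
```

Run:
```python
from h import *
s=st()
im=robot.get_image("wrist"); cv2.imwrite("pics/wd14.png",im)
```

```text
t 17.5 tcp [0.4902 0.2137 0.0074] rot [-0.4338  0.5585 -0.5583  0.4339] F [ 0.4 -0.8  0.2] g 0.702
```

View pics/wd14.png

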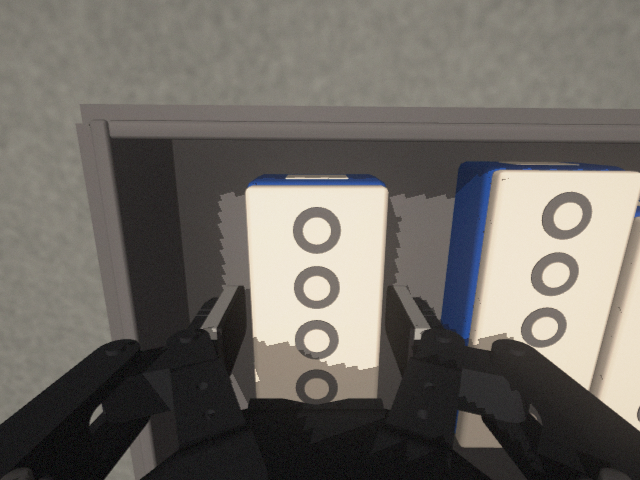

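Released with clearance on both sides, and clear of the spare. I'll retreat straight up now.

Request:
{"fn": "play_rows", "kwargs": {
  "dp": [
    [0,-5,0],
    [0,-10,0],
    [0,-20,0],
    [0,-35,0],
    [0,-45,0],
    [0,-45,0],
    [0,-40,0],
    [0,0,0]
  ],
  "rot": [
    [0,0,0],
    [0,0,0],
    [0,0,0],
    [0,0,0],
    [0,0,0],
    [0,0,0],
    [0,0,0],
    [0,0,0]
  ],
  "gripper": [0.4,0.4,0.4,0.4,0.4,0.4,0.4,0.4]
}}

```text
time: 18.35
tcp_pos: [0.494, 0.2148, 0.2164]
ee_rot: [0.429, -0.557, 0.56, -0.438]
wrist_force: [0.2, 0.3, -0.2]
gripper_width: 0.698
```

Run:
```python
from h import *
s=st()
im=robot.get_image("wrist"); cv2.imwrite("pics/wd15.png",im)
im=robot.get_image("scene"); cv2.imwrite("pics/sc15.png",im)
for d in robot.look_for("cassette_mid","wrist")[:4]: print(round(d["p"],2),w("wrist",d["at"]).round(4))
```

```text
t 18.35 tcp [0.494  0.2148 0.2164] rot [ 0.4294 -0.5569  0.5599 -0.4383] F [ 0.2  0.3 -0.2] g 0.698
0.65 [0.4866 0.2155 0.0306]
```

View pics/wd15.png

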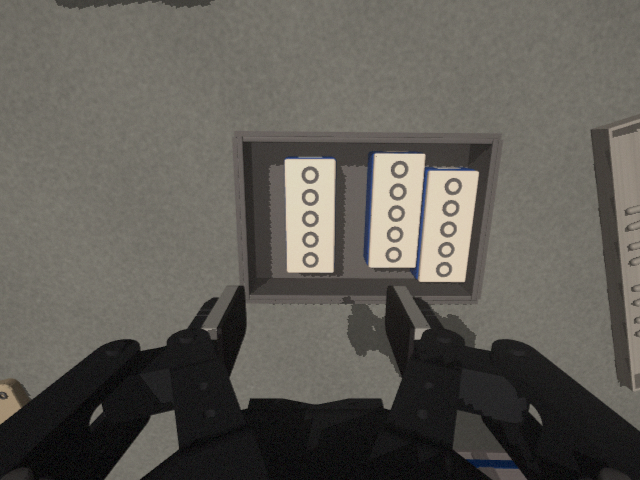

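View pics/sc15.png

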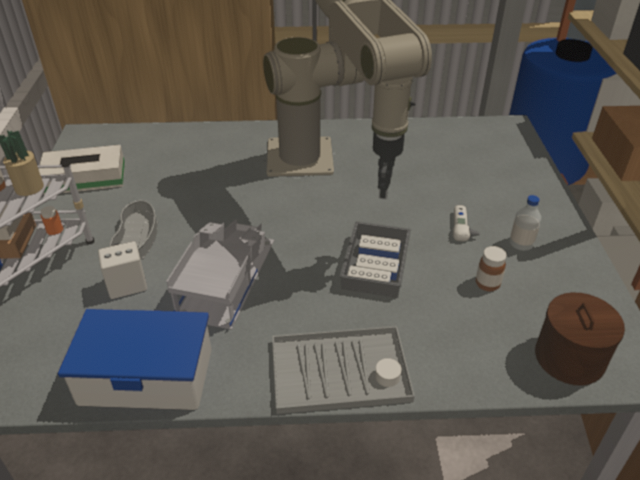

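The cassette lies flat in the free space (wrist image, pixels 285–336 × 157–273). The spares and the other things are where they were, and the robot is clear.

Run:
```python
from h import *
s=st(); print(np.abs(s["joint_vel"]).max()); print(robot.job_done())
```

```text
t 18.5 tcp [0.4903 0.2136 0.208 ] rot [ 0.4334 -0.5583  0.5584 -0.4343] F [ 0.   0.1 -0.3] g 0.7
0.03088414218233949
the job is handed in; nothing more can be done
None
```

The cassette is in the stock box's free space, lying flat beside the two spares, and I handed the job in at 18.5 s of the 61 s allowed.

- **Push:** I pushed it up the slope with the two fingers, tilted and slightly open, through the finger slot. The pictures showed it come to rest level on the shelf.
- **Lift and placing:** I gripped it across its 48 mm width, lifted it out and carried it over. I lowered it in small steps until the wrist force showed contact (about 4 N), then let go slowly and moved straight up.

**Last checks:**
- **Position:** the wrist picture shows the cassette along the box's y, with gaps to the walls and to the first spare. The network put its visible surface at [0.487, 0.216, 0.031] m, where the lid should be at about 0.039 m. That is more than its usual 4 mm error, but the pictures and the contact height both indicate it lies flat and below the rim.
- **Surroundings:** the spares and the other things on the bench look unmoved.
- **Forces:** the wrist readings I saw never passed about 6 N.

**Disagreements:** two measurements of the box's middle along its y differed by about 4 mm. I placed the cassette near the first one, well within the 15 mm of play. The top camera's search for the cassette on the shelf was off because the arm hid it, so I did not use it.

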